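# Close the dust port with its gate leaf

### The arm

A 6-joint arm with a two-finger parallel gripper is mounted at the origin on the work surface. World frame = base frame: x ahead of the robot, y to its left, z up, the work surface at z = 0. Lengths are in m, angles in rad, forces in N, time in s.
With the tool pointing down it reaches from about 0.4 to 0.925 m from the base axis. Payload 12.5 kg.
Tool frame: the origin (TCP) lies on the centre line of the jaws, within the pads' length; the fingertips stand 22 mm ahead of it and the grasp point (between the pads) lies 3 mm ahead of it; z points along the fingers, y is the direction in which the jaws open and shut (so a half turn about z gives the same grasp; the last joint's range is limited). The gripper opens to 95 mm and grips with 3 to 60 N. Pads are 20 mm wide; open, the fingers measure 119 mm over their backs; the gripper's body (75 mm by 180 mm) begins 59 mm behind the grasp point.
Start: joints at [1.085, 0.491, 1.559, -0, 1.092, -0.106], TCP at [0.232, 0.58, 0.237] pointing down, gripper open.
Joint ranges: [-3.1, 3.1], [-0.84, 2.19], [0.05, 2.79], [-1.13, 4.28], [0.06, 2.93], [-2.69, 2.69]. Speed limits (rad/s): [2.22, 2.22, 2.79, 3.14, 3.14, 3.14].

### API

Orientations are given as a rotation vector (axis times angle).
In Python, from workcell import ctrl gives the robot as it stands. The module is installed in compiled form; this text tells all that it offers.
- The arm moves only by the tool play_rows, never from a script. Its argument "rows" is a list of rows, each a list of 5 numbers: the finger opening in m, from 0 to 0.0951, then the shift along the tool's x, y, z in m, then the turn about the tool's z in rad. A call has 1 to 10 rows; each row shifts and turns the pose as measured when the row begins, along the tool's axes as they then stand; what a row does not reach is not made up. A row lasts 1/8 s, in which the tool goes at most 62.5 mm and 10.7 degrees, less where a joint would pass 70% of its speed; a pose out of reach is approached as far as the arm can. A call with a gripper value outside its range is refused whole. The fingers move at their own pace and stop on an object; the grip force is fixed at half the most. Time passes only in rows, so rows that do not move let the fingers close. It gives the time, the measured TCP pose, the force and the opening at its end, in the units of the state.
- ctrl.observe(): the state, without advancing time (a new reading comes with each control period).
- ctrl.capture(name): name is "scene" or "top" or "wrist"; returns a dict with "image" (480x640x3 uint8, blue, green, red), "K" (3x3 intrinsics, pixels), "origin" and "orientation" of the camera in the world. Camera axes: x right, y up, looking along -z (the intrinsics and any distortion apply to the point x, -y, -z); pixel columns grow to the right and rows downward; lengths in m; the calibration is good to about 2 mm. The wrist camera is an equidistant fisheye: a pixel r from the principal point sees the ray r / f radians off the axis. A picture is of the moment at which its call begins. There is no depth.
- ctrl.finish_job(): hands the job in, once; it reports no verdict.
Trained networks look in the newest picture that a camera, given by its name, has taken for a name from the list of things; names that differ only in an ending like _2 or _b are one class to them, and where a whole thing is asked for, a point or a joint stands for the part that bears it (a point fixed in the world has none). Each returns a list of dicts, best first, with "p" (0 to 1); they miss things now and then, are a little off and sometimes report something else, mostly with a low value. They report only what shows in the picture. A call takes as long as a camera call.
- ctrl.boxes_of(camera, query): "location" ([x, y, z] in m, in world coordinates, good to about 4 mm: the middle of the surface that is visible of it).
- ctrl.pinpoint(camera, query): "location" ([x, y, z] in m, in world coordinates, good to about 4 mm: a listed point, or the origin of a listed thing).
The state is a dict: "clock": time; "joint_positions": joint angles; "dq": joint speeds; "effort": joint torques, N m; "eef_pos": TCP position; "eef_rot": TCP orientation; "force": force on the tool from outside, world axes, zero at the start; "wrist_torque": the same for the moment, N m; "width": finger opening in m.
Only numpy, scipy, OpenCV 4.12 (cv2) and the standard library are available. Lean on these libraries where they do the work, as an engineer would, in place of code of your own. Each camera call takes 0.05 s, during which the arm holds its last target. There are 200 camera calls.

### The job

Close the dust port on the gate board with the plain metal leaf, the one without a hole. It lies flat in a compartment of the open-fronted wooden tray with no room for fingers beside it: slide it along the bench out of the open front until well over half of it is out, then lift it over to the gate board, lay it flat on the bare front end with at most its nose in the mouth, and let go. Then slide it flat under the two side lips, over the port, all the way home against the stop, and leave the leaf with the hole and everything else on the bench where it is.

Things in the scene. Friction and masses are not known exactly. Their poses are not given: they have to be found in the camera images.
- leaf: The plain flat aluminium plate without a hole: 110 long (x) x 64 wide (y) x 5 mm thick, about 95 g. Origin at the centre of its underside, z up. Either end may go first. At the start it lies on the bench in one of the tray's two compartments, its length along the compartment. Pressed from above with 10 to 15 N by closed fingertips, it follows them over wood.
- ported_leaf: The look-alike: same aluminium plate, 110 x 64 x 5 mm, but with a round 44 mm hole in its middle; lies in the tray's other compartment and stays there. Origin at the centre of its underside.
- tray: Wooden tray without a bottom, fixed to the bench at a varying place and yaw: two compartments side by side, 118 deep (x) x 68 mm wide (y), walls 8 mm thick and 14 mm high, centred at y = +38 and -38 mm. Closed at the +x end, open at the -x end (mouths at x = -59 mm, towards the robot). Origin on the bench, mid depth and mid width.
- gate: Wooden gate board, fixed to the bench at a varying place and yaw: 230 long (x) x 110 mm wide (y), 12 mm thick, origin at the centre of its underside. The front, x from -115 to -20 mm (the end nearer the robot), is bare. A channel with lips runs from x = +5 to +105 mm, where a stop bar (top 26 mm above the bench) closes it. The round 44 mm dust port is at x = +50 mm, seen between the lips.
- gate_mouth (a point): Start of the lipped channel on the board's upper face: x = +5, y = 0, z = +12 mm of the gate, same axes. From here to the stop the channel is 68 mm wide; a steel lip on each side has its underside 8 and top 12 mm above the board; the open gap between the lips is 56 mm wide. Before it, from x = -18 mm of the gate, the rails flare as a guide, about 82 mm wide at the outer end.
- gate_home (a point): Centre of the port on the gate board's upper face, at x = +50, y = 0, z = +12 mm of the gate. With the leaf fully home, the leaf's origin is here, its length along the gate's x, and its rear 10 mm stick out of the channel.
- pencil: Bystander: flat red carpenter's pencil, 165 x 14 x 8 mm, lying between tray and gate board. Origin at its underside.
- tape_measure: Bystander: yellow and black tape measure, 62 mm high. Origin at its underside.
- glue: Bystander: squat white glue jar, 64 mm diameter, 85 mm tall. Origin at the centre of its underside.
- screwdriver: Bystander: screwdriver lying on the bench outside the tray and board.
- square: Bystander: try square with wooden stock 110 x 22 x 18 mm and a steel blade 170 mm long.
- offcut: Bystander: wooden offcut 120 x 45 x 19 mm.

How it is judged:
By the outcome, as a careful person would: the job done as asked, in the order asked, and still so for the second after the job is handed in, with the robot touching nothing.
It also fails if it takes over 72 s, if anything falls off the work surface, if the arm or the gripper's body presses on something with over 40 N, if the wrist force passes 120 N, or if a joint passes its speed limit or range.

## Working session

There is one attempt and no reset: what is moved stays moved. The work goes in short steps, Python scripts to look and compute and a tool call to move; the robot and the scene stay as the last step left them, time stands still between calls to the robot, and variables do not carry over. Pictures are saved under pics/ and viewed, about 8 in all and at most 12, crops included, and the job is handed in when it is done.

Besides the shell and the picture viewer there is one more tool, called after "Emit:" in YAML: its name, and indented under it one key for each argument. play_rows: Moves the arm, as the interface text tells. Its arguments: {"type":"object","properties":{"rows":{"type":"array"}},"required":["rows"]}

```bash
mkdir -p pics
cat > h.py <<'E'
import numpy as np, cv2
from scipy.spatial.transform import Rotation as R
from workcell import ctrl
def rot(o):
    o=np.array(o,float)
    return o if o.shape==(3,3) else R.from_rotvec(o).as_matrix() if o.size==3 else R.from_quat(o).as_matrix()
def onplane(c,px,z):
    K=np.array(c["K"]);o=np.array(c["origin"]);M=rot(c["orientation"])
    p=np.atleast_2d(px).astype(float)
    d=np.c_[(p[:,0]-K[0,2])/K[0,0],-(p[:,1]-K[1,2])/K[1,1],-np.ones(len(p))]@M.T
    return o+d*((z-o[2])/d[:,2])[:,None]
def project(c,P):
    K=np.array(c["K"]);q=(np.atleast_2d(P)-np.array(c["origin"]))@rot(c["orientation"])
    return np.c_[K[0,0]*q[:,0]/-q[:,2]+K[0,2],K[1,1]*-q[:,1]/-q[:,2]+K[1,2]]
E
python3 - <<'E'
from h import *
for n in("top","scene"):
    c=ctrl.capture(n); cv2.imwrite(f"pics/{n}0.png",c["image"]); print(n,c["K"],c["origin"],c["orientation"])
    for q in("leaf","ported_leaf","tray","gate","gate_mouth","gate_home","pencil","tape_measure","glue"):
        print(q,[(round(d["p"],2),np.round(d["location"],4).tolist()) for d in ctrl.pinpoint(n,q)[:2]])
s=ctrl.observe();print(s["clock"],s["eef_pos"],s["eef_rot"],s["force"],s["width"])
E
```

```text
top [[488.77845644   0.         320.96380397]
 [  0.         488.77845644 240.51047833]
 [  0.           0.           1.        ]] [0.49093113 0.01425462 1.05967811] [ 0.0519226  -0.08609008 -1.59426661]
leaf [(0.76, [0.5788, -0.2476, -0.0])]
ported_leaf [(0.87, [0.5831, -0.1665, 0.0013]), (0.25, [0.4299, -0.3947, 0.0003])]
tray [(0.58, [0.5792, -0.2095, -0.0017]), (0.15, [0.4278, -0.3958, 0.0006])]
gate [(0.92, [0.5833, 0.1896, 0.0034])]
gate_mouth [(0.94, [0.5886, 0.1901, 0.0147]), (0.67, [0.6235, 0.0037, 0.0031])]
gate_home [(0.71, [0.6351, 0.1889, 0.0135])]
pencil [(0.69, [0.6285, 0.0049, 0.007])]
tape_measure [(0.89, [0.7605, 0.0651, 0.0023])]
glue [(0.7, [0.665, 0.4021, -0.0005]), (0.42, [0.5908, 0.1901, 0.013])]
scene [[581.92216758   0.         317.09457444]
 [  0.         581.92216758 233.66147834]
 [  0.           0.           1.        ]] [1.50963918 0.77285493 1.04512906] [0.44618451 0.98719958 2.09531772]
leaf [(0.91, [0.5833, -0.2492, 0.0015])]
ported_leaf [(0.61, [0.5844, -0.1716, 0.0007])]
tray [(0.55, [0.5751, -0.2041, -0.0024])]
gate [(0.82, [0.5808, 0.1881, 0.0008])]
gate_mouth [(0.9, [0.5887, 0.1868, 0.0113]), (0.39, [0.6658, 0.4049, -0.0004])]
gate_home [(0.97, [0.6316, 0.1874, 0.0109])]
pencil [(0.7, [0.6274, 0.0096, 0.0004])]
tape_measure [(0.82, [0.7635, 0.0639, -0.0013])]
glue [(0.7, [0.5769, -0.2078, -0.0022]), (0.58, [0.6686, 0.4023, 0.0005])]
1.0 [0.23170517 0.58048218 0.23667922] [5.93021529e-01 3.08506241e+00 1.90617050e-04] [-0.4596718  -0.63110908  0.8570389 ] 0.09525026025632266
```

View pics/top0.png

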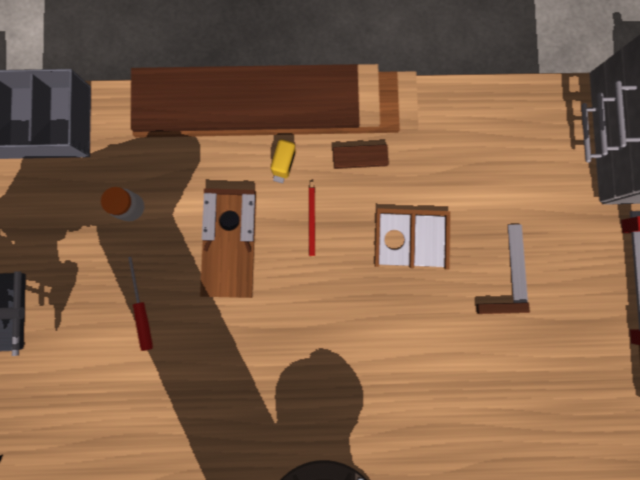

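The top view shows the tray around (412,238), with the plain leaf on the right at (430,241) and the holed leaf on the left. The gate board is at (228,245), with its bare end down towards the robot. I'll enlarge both to get the yaws.

Run:
```python
import cv2,numpy as np
i=cv2.imread("pics/top0.png")
a=i[195:279,365:465];b=i[180:305,190:270]
A=cv2.resize(a,None,fx=4.4,fy=4.4,interpolation=cv2.INTER_CUBIC);B=cv2.resize(b,None,fx=4.4,fy=4.4,interpolation=cv2.INTER_CUBIC)
o=np.zeros((550,800,3),np.uint8);o[:A.shape[0],:A.shape[1]]=A;o[:B.shape[0],445:445+B.shape[1]]=B
cv2.imwrite("pics/crop0.png",o)
```

```text
(no output)
```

View pics/crop0.png

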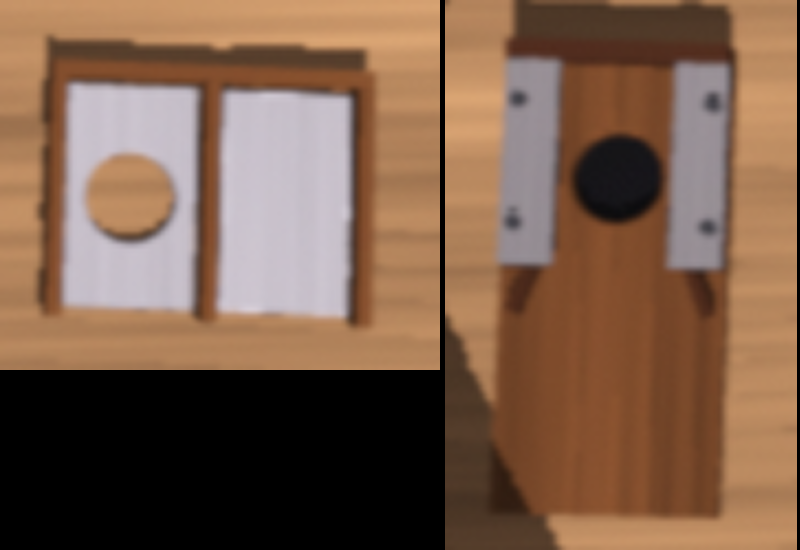

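Run:
```python
from h import *
c=ctrl.capture("top")
T=lambda p:np.array(p)/4.4+[365-.4,195-.4]
G=lambda p:(np.array(p)-[445,0])/4.4+[190-.4,180-.4]
L=onplane(c,T([(221,90),(353,95),(217,312),(350,319)]),.005)
tr=onplane(c,T([(66,62),(373,73),(45,313),(370,325)]),.014)
g=onplane(c,G([(562,58),(674,62),(555,265),(667,270),(508,57),(499,264),(730,65),(722,270)]),.024)
f=onplane(c,G([(490,515),(721,517)]),.012); h=onplane(c,G([(618,177)]),.012)
np.set_printoptions(precision=4,suppress=True)
ang=lambda a,b:np.degrees(np.arctan2((b-a)[1],(b-a)[0]))
print("leaf",L.mean(0),ang(L[2],L[0]),ang(L[3],L[1]),ang(L[1],L[0])-90,ang(L[3],L[2])-90)
print("tray\n",tr)
print("gate mouth(lips start)",g[2:4].mean(0),g[:2].mean(0),[ang(g[i],g[j])for i,j in((2,0),(3,1),(5,4),(7,6))],"front",f.mean(0),ang(f[1],f[0])-90,"port",h)
```

```text
leaf [ 0.5769 -0.2459  0.005 ] -3.4606409656141714 -3.509283132609379 -3.4785205236945274 -4.422263749881807
tray
 [[ 0.6486 -0.1384  0.014 ]
 [ 0.6397 -0.29    0.014 ]
 [ 0.5255 -0.1237  0.014 ]
 [ 0.5157 -0.2825  0.014 ]]
gate mouth(lips start) [0.5865 0.189  0.024 ] [0.6877 0.1847 0.024 ] [np.float64(-2.296693084698958), np.float64(-2.549577543995487), np.float64(-2.7144558601742754), np.float64(-2.9838210331619024)] front [0.4674 0.1947 0.012 ] -1.9908680856394199 port [[0.632  0.1873 0.012 ]]
```

Emit:
play_rows:
  rows:
    - [0, 0, 0, 0, -0.159]
    - [0, 0, 0, 0, -0.159]
    - [0, -0.03, -0.05, 0, 0]
    - [0, -0.03, -0.05, 0, 0]
    - [0, -0.03, -0.05, 0, 0]
    - [0, -0.03, -0.05, 0, 0]
    - [0, -0.03, -0.05, 0, 0]
    - [0, -0.03, -0.05, 0, 0]
    - [0, -0.03, -0.05, 0, 0]
    - [0, -0.03, -0.05, 0, 0]

```text
clock: 2.3
eef_pos: [0.4564, 0.1599, 0.237]
eef_rot: [0.069, 3.137, 0.004]
force: [0.9, 0.6, -0.9]
width: 0.0025
```

```bash
cat >> h.py <<'E'
def togo(x,y,yaw,z=None,verbose=True):
    """tool-frame shift to world target; yaw = wanted angle (deg) of tool x in world"""
    s=ctrl.observe();M=rot(s["eef_rot"]);p=np.array(s["eef_pos"])
    a=np.degrees(np.arctan2(M[1,0],M[0,0]));t=(a-yaw+180)%360-180
    v=M.T@(np.array([x,y,p[2] if z is None else z])-p)
    print("clk %.2f"%s["clock"],"pos",np.round(p,4),"yawx %.2f"%a,"tilt",np.round(M[:2,2],4),"F",np.round(s["force"],1),"w %.4f"%s["width"],"q6 %.2f"%s["joint_positions"][5])
    print("tool shift",np.round(v,4),"turn %.4f"%np.radians(t))
E
python3 -c "
from h import *
togo(.577,-.2465,176.4,.06)"
```

```text
clk 2.30 pos [0.4564 0.1599 0.237 ] yawx 177.47 tilt [0.0037 0.0022] F [ 0.9  0.6 -0.9] w 0.0025 q6 -1.33
tool shift [-0.1378 -0.4011  0.1766] turn 0.0186
```

Emit:
play_rows:
  rows:
    - [0, -0.018, -0.052, 0, 0.01]
    - [0, -0.018, -0.052, 0, 0]
    - [0, -0.018, -0.052, 0, 0]
    - [0, -0.018, -0.052, 0, 0]
    - [0, -0.018, -0.052, 0.02, 0]
    - [0, -0.018, -0.052, 0.03, 0]
    - [0, -0.018, -0.052, 0.03, 0]
    - [0, -0.01, -0.03, 0.03, 0]
    - [0, 0, 0, 0.03, 0]
    - [0, 0, 0, 0, 0]

```text
clock: 3.55
eef_pos: [0.5754, -0.2565, 0.0958]
eef_rot: [0.095, 3.13, 0.002]
force: [-1.0, -0.8, -0.2]
width: -0.0
```

```bash
python3 -c "
from h import *
togo(.577,-.2465,176.4,.032)
c=ctrl.capture('wrist');cv2.imwrite('pics/w1.png',c['image']);print(c['K'],c['origin'],c['orientation'])"
```

```text
clk 3.55 pos [ 0.5754 -0.2565  0.0958] yawx 176.53 tilt [0.0102 0.001 ] F [-1.  -0.8 -0.2] w -0.0000 q6 -2.04
tool shift [-0.0004  0.01    0.0639] turn 0.0023
[[371.64829954   0.         319.72636282]
 [  0.         371.64829954 239.68664999]
 [  0.           0.           1.        ]] [ 0.49281696 -0.25115727  0.24218135] [-0.23822779 -0.22736546  1.49814545]
```

View pics/w1.png

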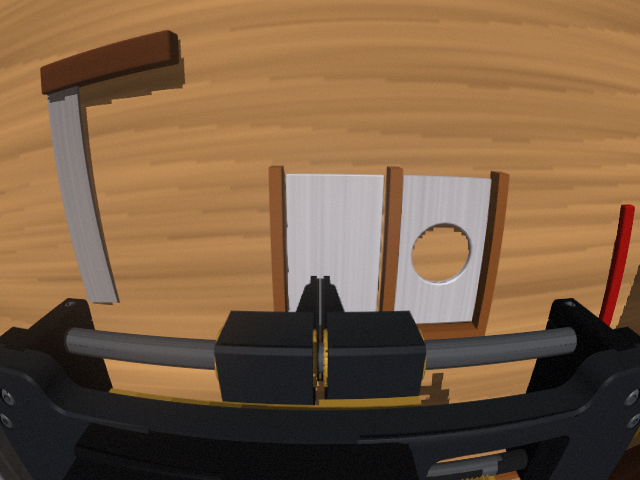

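The wrist view shows the plain leaf under the fingertips, with its front edge at (287..383,175). It is flush with the tray mouth, and the holed leaf is to its right. Lowering now.

Emit:
play_rows:
  rows:
    - [0, 0, 0.005, 0.02, 0]
    - [0, 0, 0.005, 0.02, 0]
    - [0, 0, 0, 0.015, 0]
    - [0, 0, 0, 0.006, 0]
    - [0, 0, 0, 0.002, 0]
    - [0, 0, 0, 0.001, 0]

```text
clock: 4.35
eef_pos: [0.5813, -0.247, 0.0397]
eef_rot: [0.09, 3.118, -0.008]
force: [0.3, 0.5, 0.7]
width: 0.0003
```

```bash
python3 -c "
from h import *
togo(.577,-.2465,176.4,.027)"
```

```text
clk 4.35 pos [ 0.5813 -0.247   0.0397] yawx 176.69 tilt [ 0.0221 -0.0058] F [0.3 0.5 0.7] w 0.0003 q6 -2.03
tool shift [0.0046 0.0003 0.0126] turn 0.0051
```

Emit:
play_rows:
  rows:
    - [0, 0.004, 0, 0.008, 0]
    - [0, 0, 0, 0.003, 0]
    - [0, 0, 0, 0.002, 0]

```text
clock: 4.72
eef_pos: [0.5776, -0.2472, 0.0273]
eef_rot: [0.091, 3.117, -0.009]
force: [-5.2, 4.2, 27.8]
width: 0.0003
```

```bash
python3 -c "
from h import *
togo(.577,-.2465,176.4,.027)"
```

```text
clk 4.72 pos [ 0.5776 -0.2472  0.0273] yawx 176.67 tilt [ 0.0235 -0.0065] F [-5.2  4.2 27.8] w 0.0003 q6 -2.03
tool shift [0.0007 0.0007 0.0002] turn 0.0048
```

Emit:
play_rows:
  rows:
    - [0, 0, 0, 0.0, 0]
    - [0, 0.006, 0, 0.0004, 0.005]
    - [0, 0.006, 0, 0.0004, 0]

```text
clock: 5.1
eef_pos: [0.567, -0.2472, 0.0275]
eef_rot: [0.099, 3.111, -0.012]
force: [3.5, -0.4, 5.0]
width: 0.0006
```

```bash
python3 -c "
from h import *
togo(.577,-.2465,176.4,.027)"
```

```text
clk 5.10 pos [ 0.567  -0.2472  0.0275] yawx 176.36 tilt [ 0.0282 -0.0089] F [ 3.5 -0.4  5. ] w 0.0006 q6 -2.04
tool shift [-0.01    0.0013  0.0008] turn -0.0006
```

Emit:
play_rows:
  rows:
    - [0, 0.008, 0, 0.0008, 0]
    - [0, 0.008, 0, 0.0008, 0]
    - [0, 0.008, 0, 0.0008, 0]

```text
clock: 5.48
eef_pos: [0.5465, -0.2475, 0.0275]
eef_rot: [0.1, 3.099, -0.021]
force: [5.6, 1.8, 9.1]
width: 0.0006
```

```bash
python3 -c "
from h import *
togo(.492,-.2412,176.4,.027)
c=ctrl.capture('top');print(ctrl.pinpoint('top','leaf')[:2])"
```

```text
clk 5.47 pos [ 0.5465 -0.2475  0.0275] yawx 176.31 tilt [ 0.0408 -0.0152] F [5.6 1.8 9.1] w 0.0006 q6 -2.06
tool shift [ 0.0548  0.0028 -0.0018] turn -0.0016
[{'location': [0.5533, -0.2465, 0.0038], 'p': 0.65}]
```

Emit:
play_rows:
  rows:
    - [0, 0.018, 0.001, 0.0006, 0]
    - [0, 0.018, 0.001, 0.0005, 0]

```text
clock: 5.82
eef_pos: [0.5135, -0.2452, 0.0276]
eef_rot: [0.1, 3.088, -0.03]
force: [6.2, -1.4, 12.4]
width: 0.0001
```

```bash
python3 -c "
from h import *
togo(.492,-.2412,176.4,.027)
c=ctrl.capture('top');print(ctrl.pinpoint('top','leaf')[:2])"
```

```text
clk 5.83 pos [ 0.5135 -0.2452  0.0276] yawx 176.31 tilt [ 0.0509 -0.0213] F [ 6.2 -1.4 12.4] w 0.0001 q6 -2.09
tool shift [ 0.0218  0.0026 -0.0006] turn -0.0016
[{'location': [0.6253, 0.0069, 0.0051], 'p': 0.42}, {'location': [0.4597, 0.3791, -0.0046], 'p': 0.17}]
```

Emit:
play_rows:
  rows:
    - [0, 0.017, 0.001, 0.0004, 0]
    - [0, 0.017, 0.001, 0.0004, 0]
    - [0, 0, 0, -0.03, 0]
    - [0.0951, 0, 0, -0.05, 0]
    - [0.0951, 0.03, 0, -0.04, 0]
    - [0.0951, 0.04, 0, 0, 0]

```text
clock: 6.68
eef_pos: [0.4019, -0.2349, 0.1458]
eef_rot: [0.101, 3.081, -0.038]
force: [0.1, -0.0, -0.8]
width: 0.0247
```

```bash
python3 -c "
from h import *
togo(.482,-.2412,176.4,.027)
c=ctrl.capture('top');print(ctrl.pinpoint('top','leaf')[:2])
i=c['image'];cv2.imwrite('pics/t2.png',i)
a=cv2.resize(i[195:345,365:485],None,fx=4,fy=4,interpolation=cv2.INTER_CUBIC);cv2.imwrite('pics/t2c.png',a)
c=ctrl.capture('wrist');cv2.imwrite('pics/w2.png',c['image']);print(ctrl.pinpoint('wrist','leaf')[:2])
o=np.zeros((600,800,3),np.uint8);o[:,:480]=a;w=cv2.resize(c['image'],(320,240));o[:240,480:]=w;cv2.imwrite('pics/v2.png',o)"
```

```text
clk 6.67 pos [ 0.4019 -0.2349  0.1458] yawx 176.29 tilt [ 0.0577 -0.0268] F [ 0.1 -0.  -0.8] w 0.0247 q6 -2.21
tool shift [-0.0732  0.0017  0.1233] turn -0.0020
[{'location': [0.4841, -0.2423, 0.0034], 'p': 0.92}, {'location': [0.763, -0.0986, 0.0003], 'p': 0.52}]
[{'location': [0.4873, -0.2394, -0.0007], 'p': 0.89}]
```

View pics/v2.png

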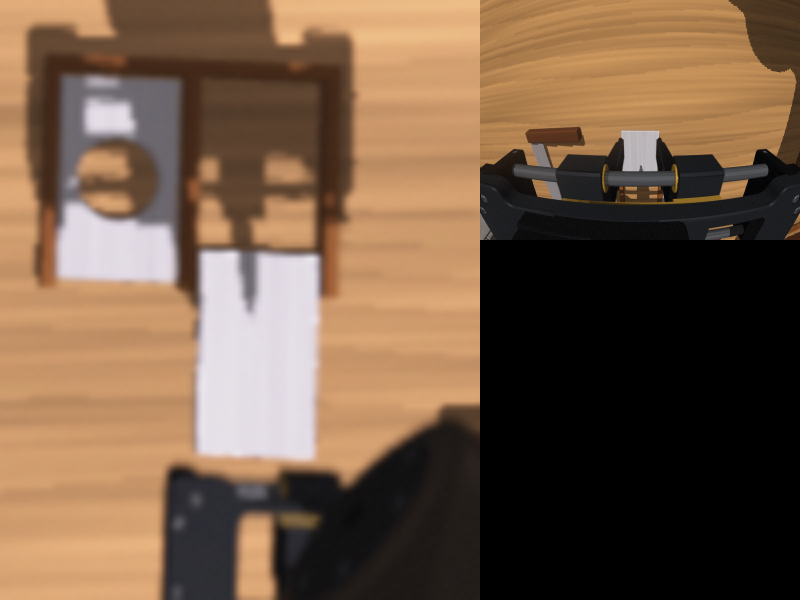

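```bash
python3 -c "
from h import *
c=ctrl.capture('top')
L=onplane(c,np.array([(199,249),(320,254),(195,453),(315,458)])/4+[364.6,194.6],.005)
print(L.round(4),L.mean(0).round(4)); a=L[:2].mean(0)-L[2:].mean(0);print(np.degrees(np.arctan2(a[1],a[0])))
togo(L[:,0].mean()-.012-.003,L[:,1].mean()+.0005,176.6,.08)"
```

```text
[[ 0.5429 -0.2114  0.005 ]
 [ 0.5386 -0.2772  0.005 ]
 [ 0.4333 -0.2046  0.005 ]
 [ 0.4289 -0.2693  0.005 ]] [ 0.4859 -0.2406  0.005 ]
-3.8533632520845185
clk 6.92 pos [ 0.4025 -0.2349  0.1437] yawx 176.21 tilt [ 0.0547 -0.0243] F [ 0.3 -0.5  0.9] w 0.0451 q6 -2.20
tool shift [-0.0649  0.0007  0.0675] turn -0.0069
```

Emit:
play_rows:
  rows:
    - [0.0951, -0.04, 0, 0.04, -0.007]
    - [0.0951, -0.025, 0, 0.03, 0]
    - [0.0951, 0, 0, 0, 0]
    - [0.0951, 0, 0, 0, 0]

```text
clock: 7.42
eef_pos: [0.4752, -0.2412, 0.075]
eef_rot: [0.09, 3.084, -0.036]
force: [0.5, 0.5, 0.5]
width: 0.0854
```

```bash
python3 -c "
from h import *
togo(.482,-.240,176.3,.0245)"
```

```text
clk 7.42 pos [ 0.4752 -0.2412  0.075 ] yawx 176.68 tilt [ 0.0553 -0.0248] F [0.5 0.5 0.5] w 0.0854 q6 -2.13
tool shift [-0.0038  0.0027  0.0507] turn 0.0066
```

Emit:
play_rows:
  rows:
    - [0.0951, -0.004, 0.0015, 0.04, 0.005]
    - [0.0951, 0, 0, 0, 0]
    - [0.0951, 0, 0, 0, 0]

```text
clock: 7.8
eef_pos: [0.4813, -0.2416, 0.0382]
eef_rot: [0.099, 3.081, -0.038]
force: [-0.4, -0.1, -0.2]
width: 0.0951
```

```bash
python3 -c "
from h import *
togo(.482,-.240,176.3,.0245)
c=ctrl.capture('wrist');cv2.imwrite('pics/w3.png',c['image'])"
```

```text
clk 7.80 pos [ 0.4813 -0.2416  0.0382] yawx 176.37 tilt [ 0.0579 -0.0266] F [-0.4 -0.1 -0.2] w 0.0951 q6 -2.12
tool shift [0.0002 0.0019 0.0136] turn 0.0013
```

View pics/w3.png

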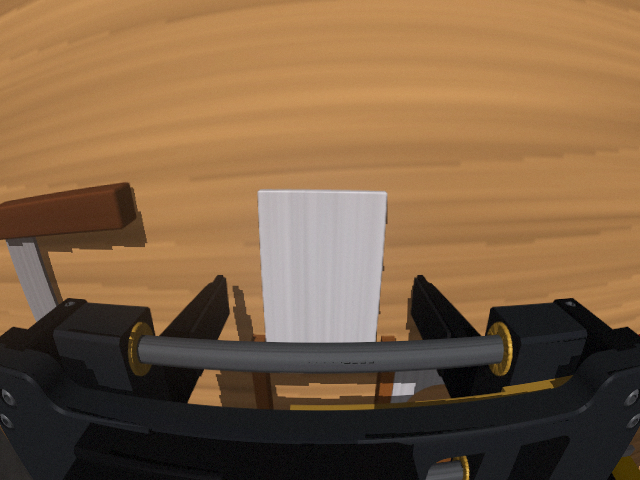

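The leaf at (263..380, 190..340) is centred between the open fingertips at (228 | 415), and the tips are clear of the tray walls. Descend and grip.

Emit:
play_rows:
  rows:
    - [0.0951, 0, 0.0005, 0.0135, 0.0]
    - [0.0951, 0, 0, 0, 0]
    - [0.055, 0, 0, 0, 0]
    - [0.055, 0, 0, 0, 0]
    - [0.055, 0, 0, 0, 0]
    - [0.055, 0, 0, 0, 0]

```text
clock: 8.6
eef_pos: [0.4823, -0.2417, 0.0263]
eef_rot: [0.099, 3.079, -0.04]
force: [0.6, 11.4, 16.1]
width: 0.061
```

```bash
python3 -c "
from h import *
togo(.482,-.240,176.3,.0245)"
```

```text
clk 8.60 pos [ 0.4823 -0.2417  0.0263] yawx 176.37 tilt [ 0.0602 -0.0281] F [ 0.6 11.4 16.1] w 0.0610 q6 -2.12
tool shift [0.0005 0.0017 0.0017] turn 0.0012
```

The grip closed to 61 mm, less than the leaf's 64 mm. The tool is rolled 1.6°, so the higher finger rode up on the leaf's top. I'll open and press gently on the bench to level the tool, then re-grip.

Emit:
play_rows:
  rows:
    - [0.0951, 0, 0.001, -0.002, 0.0]
    - [0.0951, 0, 0, 0, 0]
    - [0.0951, 0, 0, 0, 0]
    - [0.0951, 0, 0, 0, 0]
    - [0.0951, 0, 0, 0.004, 0]
    - [0.0951, 0, 0, 0.001, 0]

```text
clock: 9.35
eef_pos: [0.4828, -0.241, 0.0236]
eef_rot: [0.099, 3.078, -0.041]
force: [-3.0, 0.7, 18.1]
width: 0.0946
```

```bash
python3 -c "
from h import *
togo(.482,-.240,176.3,.0235)
c=ctrl.capture('top');print(ctrl.pinpoint('top','leaf')[:1])"
```

```text
clk 9.35 pos [ 0.4828 -0.241   0.0236] yawx 176.37 tilt [ 0.0609 -0.0286] F [-3.   0.7 18.1] w 0.0946 q6 -2.12
tool shift [0.0008 0.0009 0.    ] turn 0.0012
[{'location': [0.4883, -0.2463, 0.0006], 'p': 0.78}]
```

Emit:
play_rows:
  rows:
    - [0.0951, 0, 0, 0.001, 0]
    - [0.0951, 0, 0, 0.001, 0]
    - [0.0951, 0, 0, 0.001, 0]
    - [0.0951, 0, 0, 0.001, 0]

```text
clock: 9.95
eef_pos: [0.4828, -0.241, 0.0236]
eef_rot: [0.098, 3.077, -0.042]
force: [-4.4, 1.8, 20.7]
width: 0.0948
```

```bash
python3 -c "
from h import *
togo(.482,-.240,176.3,.0235)"
```

```text
clk 9.95 pos [ 0.4828 -0.241   0.0236] yawx 176.38 tilt [ 0.062 -0.029] F [-4.4  1.8 20.7] w 0.0948 q6 -2.12
tool shift [ 0.0008  0.001  -0.    ] turn 0.0014
```

Emit:
play_rows:
  rows:
    - [0.0951, 0, 0, -0.0003, 0]
    - [0.055, 0, 0, 0, 0]
    - [0.055, 0, 0, 0, 0]
    - [0.055, 0, 0, 0, 0]
    - [0.055, 0, 0, 0, 0]

```text
clock: 10.58
eef_pos: [0.4826, -0.2409, 0.0237]
eef_rot: [0.099, 3.077, -0.041]
force: [-0.5, 0.9, 3.7]
width: 0.0638
```

```bash
python3 -c "
from h import *
togo(.482,-.240,176.3,.0235)"
```

```text
clk 10.57 pos [ 0.4826 -0.2409  0.0237] yawx 176.38 tilt [ 0.0617 -0.0286] F [-0.5  0.9  3.7] w 0.0638 q6 -2.12
tool shift [0.0007 0.0008 0.0001] turn 0.0013
```

Emit:
play_rows:
  rows:
    - [0.055, 0, 0, -0.02, 0]
    - [0.055, 0, 0, -0.04, 0]
    - [0.055, 0, 0, -0.04, 0]
    - [0.055, 0, 0, -0.03, 0]
    - [0.055, 0, 0, 0, 0]

```text
clock: 11.2
eef_pos: [0.4739, -0.237, 0.1556]
eef_rot: [0.099, 3.08, -0.039]
force: [0.8, 0.8, -1.9]
width: 0.0635
```

```bash
python3 -c "
from h import *
togo(.517,.193,177.5,.14)
for n in('scene','wrist'):
  c=ctrl.capture(n);cv2.imwrite(f'pics/{n}4.png',c['image'])"
```

```text
clk 11.20 pos [ 0.4739 -0.237   0.1556] yawx 176.37 tilt [ 0.0589 -0.0272] F [ 0.8  0.8 -1.9] w 0.0635 q6 -2.11
tool shift [-0.0148  0.4321  0.0064] turn -0.0197
```

View pics/wrist4.png

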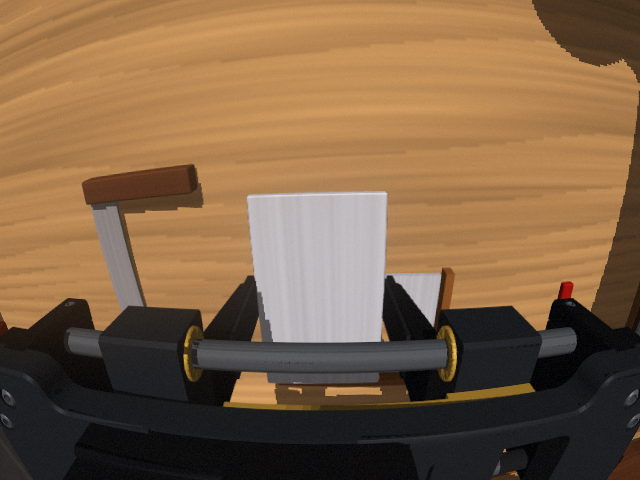

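The leaf is held level between the fingertips, with its front edge at (249..386,194). Carry it across at about 0.15 m.

Emit:
play_rows:
  rows:
    - [0.055, -0.002, 0.03, 0, -0.02]
    - [0.055, -0.002, 0.05, 0, 0]
    - [0.055, -0.002, 0.05, 0, 0]
    - [0.055, -0.002, 0.05, 0, 0]
    - [0.055, -0.002, 0.05, 0, 0]
    - [0.055, -0.002, 0.05, 0, 0]
    - [0.055, -0.002, 0.05, 0, 0]
    - [0.055, -0.001, 0.04, 0, 0]
    - [0.055, 0, 0.02, 0, 0]
    - [0.055, 0, 0, 0, 0]

```text
clock: 12.55
eef_pos: [0.503, 0.1642, 0.13]
eef_rot: [0.07, 3.106, -0.035]
force: [-0.1, -0.3, -0.9]
width: 0.0632
```

```bash
python3 -c "
from h import *
togo(.517,.193,177.5,.06)"
```

```text
clk 12.55 pos [0.503  0.1642 0.13  ] yawx 177.44 tilt [ 0.0336 -0.0234] F [-0.1 -0.3 -0.9] w 0.0632 q6 -1.29
tool shift [-0.0103  0.031   0.0698] turn -0.0010
```

Emit:
play_rows:
  rows:
    - [0.055, -0.006, 0.018, 0.035, 0]
    - [0.055, -0.004, 0.012, 0.03, 0]
    - [0.055, 0, 0, 0.007, 0]
    - [0.055, 0, 0, 0, 0]

```text
clock: 13.05
eef_pos: [0.5161, 0.1895, 0.0534]
eef_rot: [0.072, 3.111, -0.038]
force: [-0.2, 0.1, -0.8]
width: 0.0631
```

```bash
python3 -c "
from h import *
togo(.517,.193,177.5,.037)
c=ctrl.capture('wrist');i=c['image']
t=ctrl.capture('top')['image'][180:310,180:300]
o=np.zeros((520,800,3),np.uint8);o[:, :480]=cv2.resize(t,(480,520),interpolation=cv2.INTER_CUBIC)
w=i[150:420,180:480];o[:288,480:]=cv2.resize(w,(320,288));cv2.imwrite('pics/v5.png',o)"
```

```text
clk 13.05 pos [0.5161 0.1895 0.0534] yawx 177.36 tilt [ 0.0292 -0.0248] F [-0.2  0.1 -0.8] w 0.0631 q6 -1.23
tool shift [-0.0003  0.004   0.0163] turn -0.0024
```

View pics/v5.png

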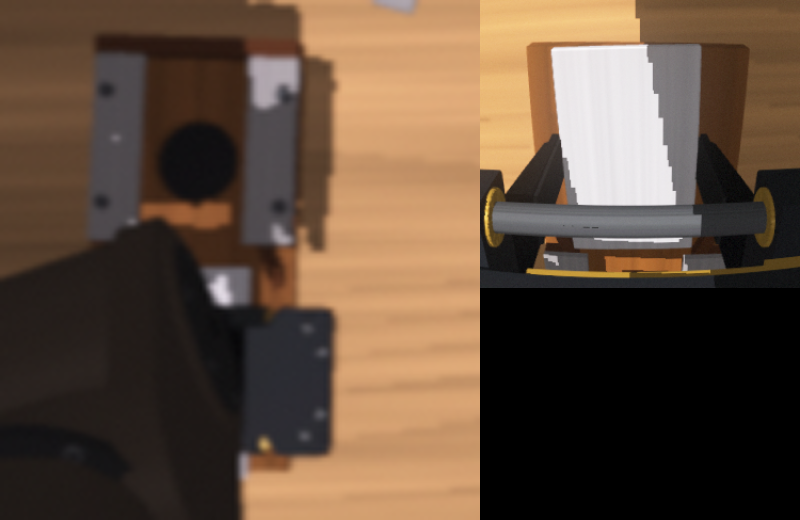

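The leaf hangs over the bare end with its nose just short of the lips. It sits about 4 mm too far towards -y, which agrees with the computed shift. Lowering now.

Emit:
play_rows:
  rows:
    - [0.055, 0, 0.004, 0.011, 0]
    - [0.055, 0, 0, 0.003, 0]
    - [0.055, 0, 0, 0.001, 0]

```text
clock: 13.52
eef_pos: [0.5178, 0.1931, 0.0401]
eef_rot: [0.073, 3.106, -0.035]
force: [-0.2, 0.7, -1.6]
width: 0.0638
```

```bash
python3 -c "
from h import *
togo(.517,.193,177.5,.0355)"
```

```text
clk 13.53 pos [0.5178 0.1931 0.0401] yawx 177.31 tilt [ 0.0338 -0.0236] F [-0.2  0.7 -1.6] w 0.0638 q6 -1.22
tool shift [ 0.001  -0.0001  0.0046] turn -0.0033
```

Emit:
play_rows:
  rows:
    - [0.055, 0, 0, 0.004, 0]
    - [0.055, 0, 0, 0.0015, 0]

```text
clock: 13.78
eef_pos: [0.5182, 0.1931, 0.0355]
eef_rot: [0.072, 3.105, -0.035]
force: [-6.4, -1.0, 26.4]
width: 0.0635
```

```bash
python3 -c "
from h import *
togo(.517,.193,177.5,.0355)"
```

```text
clk 13.78 pos [0.5182 0.1931 0.0355] yawx 177.35 tilt [ 0.0349 -0.0235] F [-6.4 -1.  26.4] w 0.0635 q6 -1.22
tool shift [ 0.0012 -0.0001 -0.0001] turn -0.0026
```

Contact with the board. Ease off and release slowly, then rise and look.

Emit:
play_rows:
  rows:
    - [0.055, 0, 0, -0.0005, 0]
    - [0.07, 0, 0, 0, 0]
    - [0.085, 0, 0, 0, 0]
    - [0.085, 0, 0, 0, 0]
    - [0.085, 0, 0, -0.02, 0]
    - [0.085, 0, 0, -0.04, 0]
    - [0.0, 0, 0, -0.04, 0]
    - [0.0, 0.04, 0, -0.01, 0]
    - [0.0, 0.05, 0, 0, 0]
    - [0.0, 0, 0, 0, 0]

```text
clock: 15.02
eef_pos: [0.4221, 0.1997, 0.1455]
eef_rot: [0.073, 3.105, -0.035]
force: [1.1, 1.0, 0.3]
width: 0.0503
```

```bash
python3 -c "
from h import *
togo(.521,.193,177.5,.042)
c=ctrl.capture('top');t=c['image'][180:310,180:300]
print(ctrl.pinpoint('top','leaf')[:1])
o=np.zeros((600,800,3),np.uint8);o[:585, :540]=cv2.resize(t,(540,585),interpolation=cv2.INTER_CUBIC)
i=ctrl.capture('wrist')['image'];o[:195,540:]=cv2.resize(i,(260,195));cv2.imwrite('pics/v6.png',o)"
```

```text
clk 15.03 pos [0.4221 0.1997 0.1455] yawx 177.31 tilt [ 0.0347 -0.0233] F [1.1 1.  0.3] w 0.0503 q6 -1.16
tool shift [-0.0953  0.0002  0.107 ] turn -0.0033
[{'location': [0.5208, 0.1913, 0.011], 'p': 0.59}]
```

View pics/v6.png

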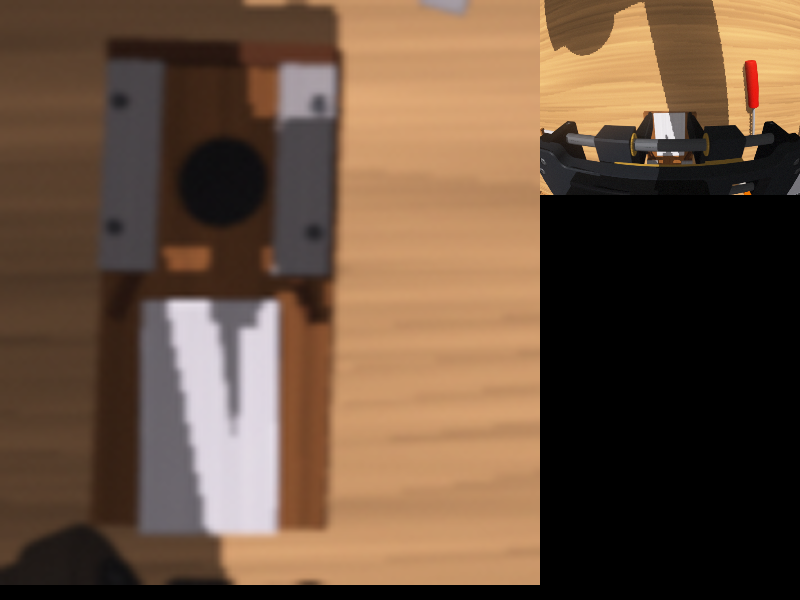

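The leaf lies flat on the bare end at (138..279, 299..533) in the crop, with its nose inside the flare. Compute its pose relative to the gate.

```bash
python3 -c "
from h import *
c=ctrl.capture('top')
q=lambda p,z:onplane(c,np.array(p)/4.5+[179.6,179.6],z)
L=q([(141,299),(279,299),(138,533),(277,533)],.017)
g=q([(163,60),(281,65),(157,268),(275,272)],.024);f=q([(92,525),(327,528)],.012);h=q([(223,182)],.012)
A=lambda v:np.degrees(np.arctan2(v[1],v[0]))
print('leaf',L.mean(0).round(4),A(L[0]-L[2]),A(L[1]-L[3]),A(L[0]-L[1])-90,A(L[2]-L[3])-90)
m=g[2:].mean(0);e=g[:2].mean(0);F=f.mean(0);print(m,e,F,h,A(e-m),A(e-F),A(m-F))
a=np.radians(-2.6);u=np.array([np.cos(a),np.sin(a)]);v=np.array([-u[1],u[0]]);H=np.array([.6325,.1875])
d=L.mean(0)[:2]-H;print('in gate from home',d@u,d@v)
togo(.511,.193,177.4,.042)"
```

```text
leaf [0.5201 0.1936 0.017 ] -1.0670229068979238 -1.1375040001641432 -1.3739730000176706 -1.4989120855031643
[0.58822253 0.18843439 0.024     ] [0.68711571 0.18471917 0.024     ] [0.46795521 0.19453884 0.012     ] [[0.63152391 0.18675739 0.012     ]] -2.151474915804752 -2.5654678837225187 -2.905686448746445
in gate from home -0.11255397691498732 0.0010108510380700758
clk 15.22 pos [0.4258 0.1999 0.1452] yawx 177.23 tilt [ 0.0367 -0.0227] F [-0.2  0.2  0.7] w 0.0342 q6 -1.16
tool shift [-0.0815 -0.0005  0.1064] turn -0.0030
```

Emit:
play_rows:
  rows:
    - [0.0, -0.045, 0, 0.03, 0]
    - [0.0, -0.045, 0, 0.04, 0]
    - [0.0, -0.005, 0, 0.03, 0]
    - [0.0, 0, 0, 0, 0]
    - [0, 0, 0, 0, 0]

```text
clock: 15.85
eef_pos: [0.5314, 0.1922, 0.0458]
eef_rot: [0.079, 3.101, -0.033]
force: [0.4, -0.4, -0.3]
width: 0.0006
```

```bash
python3 -c "
from h import *
togo(.519,.194,177.4,.0395)"
```

```text
clk 15.85 pos [0.5314 0.1922 0.0458] yawx 177.11 tilt [ 0.0392 -0.0221] F [ 0.4 -0.4 -0.3] w 0.0006 q6 -1.23
tool shift [0.0127 0.0013 0.0057] turn -0.0050
```

Emit:
play_rows:
  rows:
    - [0.0, 0.009, 0.0015, 0.0045, 0]
    - [0, 0, 0, 0.001, 0]
    - [0, 0, 0, 0.001, 0]

```text
clock: 16.23
eef_pos: [0.5222, 0.1947, 0.0412]
eef_rot: [0.077, 3.097, -0.031]
force: [-0.6, 0.3, -0.3]
width: 0.0007
```

```bash
python3 -c "
from h import *
togo(.634,.189,177.5,.0395)"
```

```text
clk 16.23 pos [0.5222 0.1947 0.0412] yawx 177.16 tilt [ 0.0426 -0.0212] F [-0.6  0.3 -0.3] w 0.0007 q6 -1.22
tool shift [-1.118e-01 -1.000e-04  6.600e-03] turn -0.0059
```

Emit:
play_rows:
  rows:
    - [0.0, 0, 0, 0.002, 0]
    - [0, 0, 0, 0.001, 0]
    - [0, -0.008, 0, 0.0013, 0.02]

```text
clock: 16.6
eef_pos: [0.5291, 0.1944, 0.0394]
eef_rot: [0.108, 3.098, -0.031]
force: [-9.5, 0.3, 17.8]
width: 0.0004
```

```bash
python3 -c "
from h import *
togo(.634,.189,177.5,.0395)"
```

```text
clk 16.60 pos [0.5291 0.1944 0.0394] yawx 176.02 tilt [ 0.0412 -0.0215] F [-9.5  0.3 17.8] w 0.0004 q6 -1.20
tool shift [-0.105   0.0019  0.0044] turn -0.0259
```

Emit:
play_rows:
  rows:
    - [0, -0.012, 0.0003, 0.0012, 0]
    - [0, -0.012, 0.0003, 0.0012, 0]
    - [0, -0.012, 0.0003, 0.0012, 0]

```text
clock: 16.98
eef_pos: [0.5636, 0.1929, 0.0395]
eef_rot: [0.109, 3.102, -0.032]
force: [-5.6, 1.1, 11.9]
width: 0.0002
```

```bash
python3 -c "
from h import *
togo(.634,.189,177.5,.0395)
c=ctrl.capture('top');t=c['image'][180:310,180:300]
print(ctrl.pinpoint('top','leaf')[:1])
cv2.imwrite('pics/v7.png',cv2.resize(t,(540,585),interpolation=cv2.INTER_CUBIC))"
```

```text
clk 16.98 pos [0.5636 0.1929 0.0395] yawx 176.01 tilt [ 0.0371 -0.0221] F [-5.6  1.1 11.9] w 0.0002 q6 -1.23
tool shift [-0.0704  0.0011  0.0027] turn -0.0259
[]
```

View pics/v7.png

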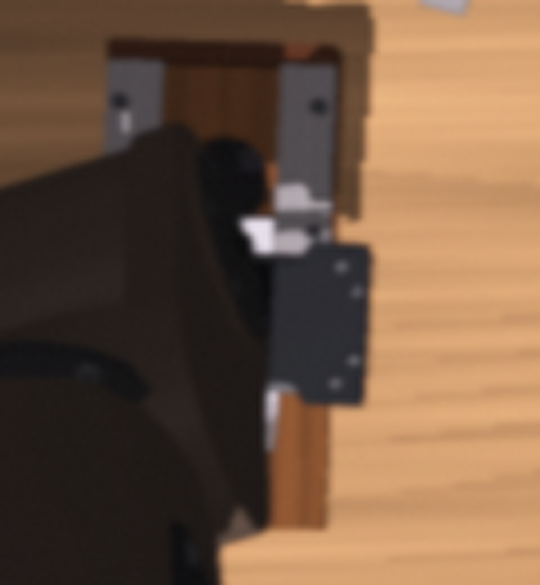

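The nose shows at (255,218) between the lips, past the mouth, and the rear is at (272,448). The leaf follows and enters under the lips. Continue.

Emit:
play_rows:
  rows:
    - [0, -0.012, 0.0002, 0.0012, 0]
    - [0, -0.012, 0.0002, 0.0012, 0]
    - [0, -0.012, 0.0002, 0.0012, 0]

```text
clock: 17.45
eef_pos: [0.5999, 0.1911, 0.0395]
eef_rot: [0.109, 3.102, -0.032]
force: [-6.2, 0.8, 11.5]
width: 0.0003
```

```bash
python3 -c "
from h import *
togo(.634,.189,177.5,.0395)"
```

```text
clk 17.45 pos [0.5999 0.1911 0.0395] yawx 176.01 tilt [ 0.0363 -0.022 ] F [-6.2  0.8 11.5] w 0.0003 q6 -1.25
tool shift [-0.0341  0.0003  0.0013] turn -0.0260
```

Emit:
play_rows:
  rows:
    - [0, -0.012, 0.0002, 0.0012, 0]
    - [0, -0.012, 0.0001, 0.0012, 0]
    - [0, -0.008, 0, 0.001, 0]

```text
clock: 17.82
eef_pos: [0.6315, 0.1894, 0.0395]
eef_rot: [0.109, 3.105, -0.032]
force: [-5.8, 0.5, 10.7]
width: 0.0004
```

```bash
python3 -c "
from h import *
togo(.634,.189,177.5,.0395)"
```

```text
clk 17.82 pos [0.6315 0.1894 0.0395] yawx 176.01 tilt [ 0.0334 -0.022 ] F [-5.8  0.5 10.7] w 0.0004 q6 -1.27
tool shift [-0.0025 -0.0002  0.0001] turn -0.0261
```

Emit:
play_rows:
  rows:
    - [0, -0.006, 0, 0.001, 0]
    - [0, -0.005, 0, 0.001, 0]
    - [0, 0, 0, -0.03, 0]
    - [0, 0.05, 0, -0.02, 0]
    - [0, 0.06, 0, -0.01, 0]
    - [0, 0.06, 0, -0.01, 0]
    - [0, 0.04, 0, 0, 0]
    - [0, 0, 0, 0, 0]

```text
clock: 18.82
eef_pos: [0.4235, 0.2047, 0.1047]
eef_rot: [0.11, 3.109, -0.033]
force: [0.6, 0.1, -0.0]
width: 0.0004
```

```bash
python3 -c "
from h import *
togo(.56,.191,177.4,.038)
c=ctrl.capture('top');t=c['image'][180:310,180:300]
print(ctrl.pinpoint('top','leaf')[:1])
cv2.imwrite('pics/v8.png',cv2.resize(t,(540,585),interpolation=cv2.INTER_CUBIC))"
```

```text
clk 18.82 pos [0.4235 0.2047 0.1047] yawx 175.95 tilt [ 0.0296 -0.0221] F [ 0.6  0.1 -0. ] w 0.0004 q6 -1.13
tool shift [-0.135  -0.0026  0.071 ] turn -0.0253
[{'location': [0.6308, 0.1839, 0.0139], 'p': 0.71}]
```

View pics/v8.png

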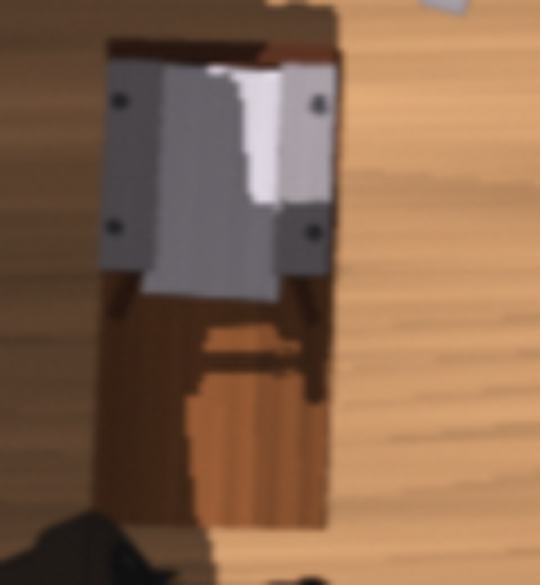

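The leaf is in the channel and covers the port. Its rear edge runs from (141,293) to (279,301), looking slightly skewed. Finish with a push on the rear edge to seat it squarely.

```bash
python3 -c "
from h import *
c=ctrl.capture('top')
q=lambda p,z:onplane(c,np.array(p)/4.5+[179.6,179.6],z)
r=q([(141,293),(279,301)],.017);n=q([(163,64),(281,67)],.017)
a=np.radians(-2.6);u=np.array([np.cos(a),np.sin(a)]);v=np.array([-u[1],u[0]]);H=np.array([.6325,.1875])
for p in (*r,*n): print(p.round(4),((p[:2]-H)@u).round(4),((p[:2]-H)@v).round(4))
P=H+u*-.085
print(P);togo(P[0],P[1],177.4,.0375)"
```

```text
[0.5788 0.2251 0.017 ] -0.0554 0.0351
[0.5734 0.16   0.017 ] -0.0578 -0.0301
[0.6883 0.214  0.017 ] 0.0546 0.029
[0.6857 0.1578 0.017 ] 0.0544 -0.0273
[0.5475875  0.19135585]
clk 18.98 pos [0.4269 0.2047 0.1045] yawx 175.86 tilt [ 0.0319 -0.0214] F [-0.3  0.  -0.4] w 0.0006 q6 -1.13
tool shift [-0.119  -0.0033  0.0711] turn -0.0268
```

Emit:
play_rows:
  rows:
    - [0.024, -0.05, 0, 0.03, -0.027]
    - [0.024, -0.05, 0, 0.02, 0]
    - [0.024, -0.012, 0, 0, 0]
    - [0.024, 0, 0, 0, 0]

```text
clock: 19.48
eef_pos: [0.5474, 0.1962, 0.0563]
eef_rot: [0.072, 3.106, -0.031]
force: [-0.9, -0.0, 0.5]
width: 0.0239
```

```bash
python3 -c "
from h import *
togo(.5476,.1918,177.4,.0362)"
```

```text
clk 19.48 pos [0.5474 0.1962 0.0563] yawx 177.35 tilt [ 0.0341 -0.0208] F [-0.9 -0.   0.5] w 0.0239 q6 -1.24
tool shift [ 0.0003 -0.004   0.0202] turn -0.0009
```

Emit:
play_rows:
  rows:
    - [0.024, 0.002, -0.0055, 0.016, 0]
    - [0.024, 0, 0, 0.003, 0]
    - [0.024, 0, 0, 0.001, 0]

```text
clock: 19.85
eef_pos: [0.5443, 0.1907, 0.0374]
eef_rot: [0.072, 3.106, -0.031]
force: [-0.7, -0.6, 0.3]
width: 0.0241
```

```bash
python3 -c "
from h import *
togo(.5476,.1918,177.4,.0362)"
```

```text
clk 19.85 pos [0.5443 0.1907 0.0374] yawx 177.36 tilt [ 0.0343 -0.0207] F [-0.7 -0.6  0.3] w 0.0241 q6 -1.25
tool shift [-0.0032  0.0013  0.0013] turn -0.0007
```

Emit:
play_rows:
  rows:
    - [0.024, -0.008, 0, 0.0012, 0]
    - [0.024, -0.006, 0, 0.0002, 0]
    - [0.024, -0.003, 0, 0.0001, 0]

```text
clock: 20.23
eef_pos: [0.5627, 0.1904, 0.0379]
eef_rot: [0.071, 3.104, -0.03]
force: [-0.2, 0.7, -0.4]
width: 0.024
```

```bash
python3 -c "
from h import *
togo(.5672,.1905,177.4,.0362)"
```

```text
clk 20.23 pos [0.5627 0.1904 0.0379] yawx 177.40 tilt [ 0.0362 -0.0202] F [-0.2  0.7 -0.4] w 0.0240 q6 -1.26
tool shift [-0.0044  0.0003  0.0019] turn 0.0000
```

Emit:
play_rows:
  rows:
    - [0.024, 0.001, 0, 0.0018, 0]
    - [0.024, -0.002, 0, 0.0003, 0]
    - [0.024, -0.002, 0, 0.0001, 0]

```text
clock: 20.6
eef_pos: [0.5645, 0.19, 0.0354]
eef_rot: [0.072, 3.107, -0.031]
force: [-9.5, -0.9, 5.1]
width: 0.0239
```

```bash
python3 -c "
from h import *
togo(.5672,.1905,177.4,.0362)"
```

```text
clk 20.60 pos [0.5645 0.19   0.0354] yawx 177.38 tilt [ 0.0326 -0.021 ] F [-9.5 -0.9  5.1] w 0.0239 q6 -1.26
tool shift [-0.0027  0.0006 -0.0007] turn -0.0004
```

Emit:
play_rows:
  rows:
    - [0.024, -0.002, 0, -0.0002, 0]
    - [0.024, -0.002, 0, 0, 0]

```text
clock: 20.85
eef_pos: [0.5649, 0.1895, 0.0352]
eef_rot: [0.073, 3.116, -0.034]
force: [-9.2, 1.1, 7.3]
width: 0.0241
```

```bash
python3 -c "
from h import *
togo(.5672,.1905,177.4,.0362)"
```

```text
clk 20.85 pos [0.5649 0.1895 0.0352] yawx 177.35 tilt [ 0.0237 -0.0226] F [-9.2  1.1  7.3] w 0.0241 q6 -1.26
tool shift [-0.0023  0.0011 -0.0009] turn -0.0009
```

Emit:
play_rows:
  rows:
    - [0.024, -0.004, 0, -0.0004, 0]
    - [0.024, -0.004, 0, -0.0002, 0]

```text
clock: 21.1
eef_pos: [0.5661, 0.1884, 0.0351]
eef_rot: [0.074, 3.133, -0.04]
force: [-17.8, 1.1, 12.8]
width: 0.0242
```

```bash
python3 -c "
from h import *
togo(.5672,.1905,177.4,.0362)
c=ctrl.capture('wrist');cv2.imwrite('pics/w9.png',c['image'])"
```

```text
clk 21.10 pos [0.5661 0.1884 0.0351] yawx 177.30 tilt [ 0.007  -0.0257] F [-17.8   1.1  12.8] w 0.0242 q6 -1.27
tool shift [-0.0011  0.0021 -0.0012] turn -0.0017
```

Emit:
play_rows:
  rows:
    - [0.024, 0.0, 0, -0.0012, 0]
    - [0.024, -0.005, 0.001, -0.0002, 0]
    - [0.024, -0.005, 0, -0.0002, 0]

```text
clock: 21.52
eef_pos: [0.567, 0.188, 0.0356]
eef_rot: [-0.074, -3.125, 0.048]
force: [-26.8, 2.7, 18.7]
width: 0.0243
```

```bash
python3 -c "
from h import *
togo(.5672,.1905,177.4,.0362)"
```

```text
clk 21.52 pos [0.567  0.188  0.0356] yawx 177.26 tilt [-0.016  -0.0301] F [-26.8   2.7  18.7] w 0.0243 q6 -1.27
tool shift [-0.0001  0.0024 -0.0007] turn -0.0024
```

Only about 0.4 mm more travel at 27 N, so it appears to be against the stop. Back off and check.

Emit:
play_rows:
  rows:
    - [0.024, 0.008, 0, -0.002, 0]
    - [0.024, 0.02, 0, -0.03, 0]
    - [0.024, 0.05, 0, -0.05, 0]
    - [0.024, 0.05, 0, -0.04, 0]
    - [0.024, 0.02, 0, -0.02, 0]
    - [0.024, 0, 0, 0, 0]

```text
clock: 22.28
eef_pos: [0.4259, 0.1995, 0.177]
eef_rot: [-0.075, -3.13, 0.045]
force: [0.4, -0.4, -0.5]
width: 0.0237
```

```bash
python3 -c "
from h import *
togo(.56,.191,177.4,.038)
c=ctrl.capture('top');t=c['image'][180:260,190:270]
cv2.imwrite('pics/v10.png',cv2.resize(t,(600,600),interpolation=cv2.INTER_CUBIC))"
```

```text
clk 22.27 pos [0.4259 0.1995 0.177 ] yawx 177.26 tilt [-0.0106 -0.0283] F [ 0.4 -0.4 -0.5] w 0.0237 q6 -1.19
tool shift [-0.1356  0.0019  0.1378] turn -0.0024
```

View pics/v10.png

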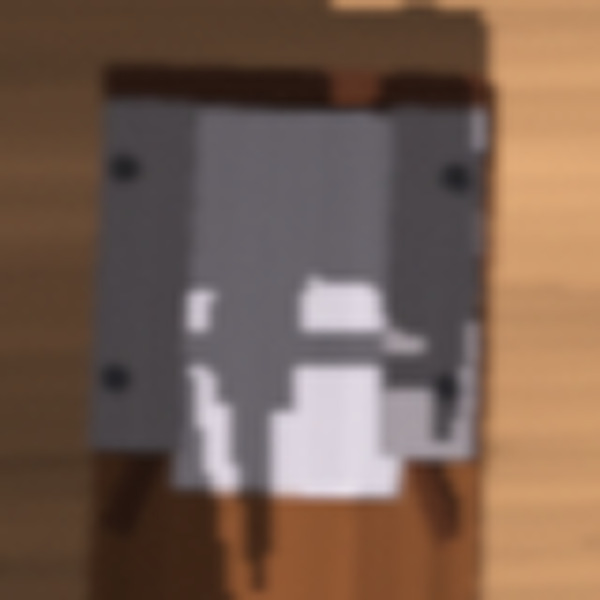

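```bash
python3 -c "
from h import *
c=ctrl.capture('top')
q=lambda p,z:onplane(c,np.array(p)/7.5+[189.6,179.6],z)
r=q([(172,489),(403,498)],.017);l=q([(90,447),(190,450),(385,456),(478,460)],.024);n=q([(195,106),(390,110)],.017);b=q([(105,98),(485,105)],.024)
a=np.radians(-2.6);u=np.array([np.cos(a),np.sin(a)]);M=np.array([.6325,.1875])-u*.045
for k,x in zip('rear lips nose lipend'.split(),(r,l,n,b)): print(k,((x[:,:2]-M)@u*1000).round(1))
print(ctrl.pinpoint('top','leaf')[:1],ctrl.pinpoint('top','ported_leaf')[:1],ctrl.pinpoint('top','pencil')[:1])"
```

```text
rear [-10.5 -11.6]
lips [ 0.4  0.1 -0.4 -0.9]
nose [99.8 99.9]
lipend [100.2 100.7]
[{'location': [0.6335, 0.1849, 0.0103], 'p': 0.91}] [{'location': [0.5866, -0.1693, 0.0001], 'p': 0.77}] [{'location': [0.6294, 0.0046, 0.0061], 'p': 0.62}]
```

Seen from above, it is seated to within about 1 mm, and the right side may lag slightly. There is plenty of time, so one more push right of centre to make sure.

Emit:
play_rows:
  rows:
    - [0.0, -0.05, 0, 0.05, 0]
    - [0.0, -0.05, -0.004, 0.05, 0]
    - [0.0, -0.007, -0.002, 0.025, 0]
    - [0, 0, 0, 0, 0]

```text
clock: 23.02
eef_pos: [0.5233, 0.1841, 0.0537]
eef_rot: [-0.079, -3.123, 0.048]
force: [0.4, 0.4, -0.1]
width: 0.0006
```

```bash
python3 -c "
from h import *
togo(.555,.181,177.4,.0365)"
```

```text
clk 23.02 pos [0.5233 0.1841 0.0537] yawx 177.10 tilt [-0.0178 -0.0301] F [ 0.4  0.4 -0.1] w 0.0006 q6 -1.26
tool shift [-0.0321 -0.001   0.0167] turn -0.0052
```

Emit:
play_rows:
  rows:
    - [0, -0.018, -0.001, 0.01, -0.005]
    - [0, -0.012, 0, 0.0055, 0]
    - [0, 0, 0, 0.001, 0]
    - [0, 0, 0, 0, 0]

```text
clock: 23.52
eef_pos: [0.5557, 0.1814, 0.0376]
eef_rot: [-0.07, -3.126, 0.047]
force: [-0.5, 0.4, 0.1]
width: 0.0006
```

```bash
python3 -c "
from h import *
togo(.5672,.181,177.4,.0365)"
```

```text
clk 23.52 pos [0.5557 0.1814 0.0376] yawx 177.43 tilt [-0.0153 -0.0296] F [-0.5  0.4  0.1] w 0.0006 q6 -1.28
tool shift [-0.0115  0.0001  0.0009] turn 0.0005
```

Emit:
play_rows:
  rows:
    - [0, -0.006, 0, 0.0013, 0]
    - [0, -0.004, 0, 0.0001, 0]
    - [0, -0.003, 0, -0.0002, 0]
    - [0, -0.004, 0, -0.0002, 0]

```text
clock: 24.02
eef_pos: [0.5669, 0.1803, 0.0365]
eef_rot: [-0.069, -3.111, 0.051]
force: [-18.3, 1.2, 12.0]
width: 0.0002
```

```bash
python3 -c "
from h import *
togo(.5672,.181,177.4,.0365)"
```

```text
clk 24.02 pos [0.5669 0.1803 0.0365] yawx 177.43 tilt [-0.03   -0.0321] F [-18.3   1.2  12. ] w 0.0002 q6 -1.29
tool shift [-0.0003  0.0007  0.    ] turn 0.0006
```

Emit:
play_rows:
  rows:
    - [0, -0.005, 0, -0.0004, 0]
    - [0, -0.005, 0, -0.0004, 0]

```text
clock: 24.28
eef_pos: [0.5676, 0.1799, 0.0366]
eef_rot: [-0.068, -3.089, 0.056]
force: [-22.2, 3.1, 15.4]
width: 0.0004
```

```bash
python3 -c "
from h import *
togo(.5672,.181,177.4,.0365)"
```

```text
clk 24.27 pos [0.5676 0.1799 0.0366] yawx 177.41 tilt [-0.0525 -0.0351] F [-22.2   3.1  15.4] w 0.0004 q6 -1.29
tool shift [0.0004 0.0011 0.0001] turn 0.0001
```

The tip stays at the same place at 22 N while friction is under 1 N, so the leaf is hard against the stop. Retreat clear.

Emit:
play_rows:
  rows:
    - [0, 0.01, 0, -0.001, 0]
    - [0, 0.015, 0, -0.03, 0]
    - [0, 0.04, 0, -0.05, 0]
    - [0, 0.04, 0, -0.04, 0]
    - [0, 0.02, 0, -0.02, 0]
    - [0, 0, 0, 0, 0]
    - [0, 0, 0, 0, 0]

```text
clock: 25.15
eef_pos: [0.448, 0.1908, 0.1868]
eef_rot: [-0.068, -3.092, 0.055]
force: [0.0, 0.1, 0.5]
width: 0.0005
```

```bash
python3 -c "
from h import *
togo(.56,.191,177.4,.038)
c=ctrl.capture('top');i=c['image']
a=cv2.resize(i[180:260,190:270],(400,400),interpolation=cv2.INTER_CUBIC);o=np.zeros((480,800,3),np.uint8);o[:400,:400]=a;o[:300,400:]=cv2.resize(i,(400,300));cv2.imwrite('pics/v11.png',o)"
```

```text
clk 25.15 pos [0.448  0.1908 0.1868] yawx 177.43 tilt [-0.0495 -0.0342] F [0.  0.1 0.5] w 0.0005 q6 -1.23
tool shift [-0.1188  0.0104  0.1429] turn 0.0005
```

View pics/v11.png

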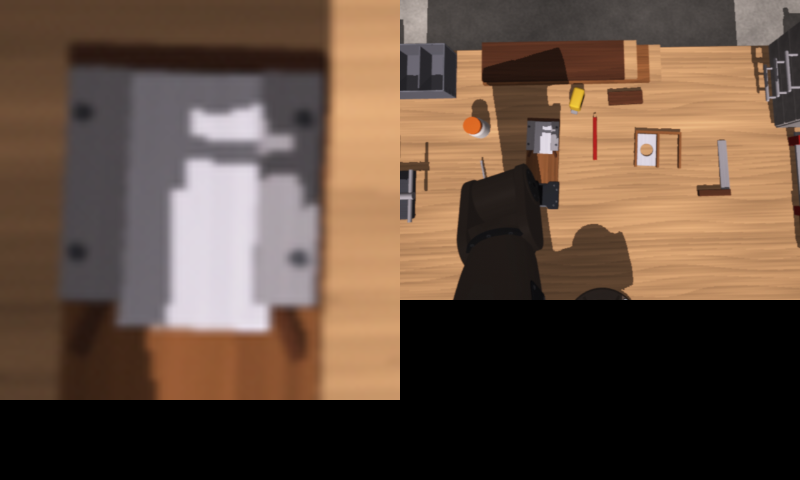

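The leaf lies under both lips with its nose at the stop, and its rear edge at (118..270, 327) sticks out evenly. The holed leaf, pencil and other things are where they were, and the robot is clear. Handing in.

```bash
python3 -c "
from h import *
print(ctrl.finish_job())"
```

```text
the job is handed in; nothing more can be done
None
```

The plain leaf now closes the dust port: it sits flat under both lips, over the port and home against the stop. The job was handed in at about 25 s of the 72 s allowed.

**What I did:**
1. I slid the leaf about 90 mm out of the tray with closed fingertips, gripped it, and carried it over to the gate board.
2. I laid it on the bare end with its nose in the flare and let go, then slid it in under the lips from above.
3. I finished with two pushes on its rear edge.

**Last checks:**
- **Against the stop:** the leaf gave way no further at 22–27 N, far more than its own friction.
- **From above, before the second push:** the nose measured 99.8 mm into the 100 mm channel, and the rear stuck out 10.5–11.6 mm against the expected 10. The two figures disagree by about 1 mm, which is within the camera error. After that push I checked only by eye, and it looked square and home.
- **Other things on the bench:** the holed leaf and the pencil were detected where they started. By eye, the other bystanders in view had not moved; the gripper partly hid the screwdriver.

**What went wrong:**
- **First grip:** it closed to 61 mm instead of 64 because the tool had tilted and one finger rode on top of the leaf. I opened, lowered and gripped again at 63.8 mm.
- **Tool tilt:** it drifted by up to about 3.5° in each direction, and the row commands could not correct it.
- **Pressing force:** at first contact it briefly read about 28 N, above the suggested 10–15 N but below the 40 N limit. While sliding it was about 5–18 N.

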